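Fetch the orange battery from the carousel and put it on charge

TASK

Turn the battery carousel until the orange pack faces the arm in the front opening of the wire guard, lift it out, and stand it on the cork mat; let go, take it again across its other sides, and lower it upright to the floor of the charger's dock, without dropping it. Also turn the charger's dial to the long red mark. Leave the other packs standing in their bays and do not disturb the other things on the bench.

Things in the scene. Friction and masses are not known exactly. Their poses are not given: they have to be found in the camera images.
- orange_mid (a point): centre (half-way up) of the orange battery pack to be charged: an upright block 42 mm (its x) by 60 mm (its y) by 84 mm tall (its z), about 0.42 kg, same either way round (a half turn about z makes no difference). It starts in one of the four bays of the carousel, its x axis along the carousel's radius, its centre 115 mm from the axis
- carousel_base: fixed round steel foot of the carousel, 324 mm across, on the bench; origin at its centre on the bench, z up. Its front is its own -x side (tongue with a white stripe), which looks roughly towards the robot. A fixed guard of steel wires 136 mm above the bench roofs the bays from 88 to 142 mm from the axis, on wire posts 164 mm from the axis; the middle is open above
- bay_front (a point): point in the guard's opening (41 degrees either side of the front), on the carousel's front line, 115 mm from the axis, 72 mm above the bench; axes as the foot's. A pack can be lifted out only here. A bay faces the arm when its pack's centre is at this point, within 25 mm sideways
- turntable: plywood turntable, 304 mm across, turning about the vertical through its origin (16 mm above the bench, on the foot's axis); turns either way, up to a full turn from the start, with light friction (about 0.12 N m), and stays where it is left. Its floor, on which the packs stand, is 30 mm above the bench. Four bays 90 degrees apart, along its -x, -y, +x and +y
- bay_walls (a point): on the turntable's axis, at the height of the tops of the bays' walls (114 mm above the bench, level with the packs' tops). Each bay has two 4 mm side walls along the radius, 83 to 147 mm from the axis, 6 mm from the pack's ends: no finger fits there. A pack can be gripped only across its 42 mm, one finger towards the axis and one outwards, where only lips stand, 12 mm high above the floor, 5 mm off the pack
- turntable_grip (a point): middle of the black grip bar on top of the turntable's hub, on its axis, 100 mm above the bench: an upright bar 64 mm long (along the turntable's x axis), 14 mm thick (its y), from 76 to 122 mm above the bench. Pinch it across its thickness and turn
- mat: fixed square cork mat on the bench, 110 x 110 mm, 3 mm thick; origin at the centre of its underside
- charger: fixed battery charger, 240 mm (its x) by 130 mm (its y); origin at the centre of its underside, its own -x end (with the dial) towards the robot. The deck round the dial is 60 mm above the bench, the housing at its far end (x from 79 to 120 mm) 80 mm
- dock (a point): centre of the charging dock's floor, 30 mm above the bench, axes as the charger's. The pack stands here upright with its 42 mm along the dock's x (either way round), so its centre ends 42 mm above this point
- dock_top (a point): 84 mm above the dock's floor centre, level with the tops of its two cheeks (8 mm thick, 56 mm wide, as tall as the pack) in front and behind, 5 mm from the pack's 60 mm-wide faces: no finger fits there. The pack goes in only when gripped across its 60 mm, fingers on the dock's +y and -y sides, where there are only rails 6 mm high, 6 mm off the pack
- dial (a joint): charging-current dial on the charger, rad, 0 to 2.6, growing clockwise seen from above; at 0 its white pointer line shows to the charger's own -x. White marks every 0.5 rad; the long red mark is at 1.5. It starts well below the red mark and stays where it is left (friction about 0.04 N m)
- dial_grip (a point): on the dial's axis, 92 mm above the bench, at the height to grip: an upright black bar 50 mm long along the pointer, 13 mm thick, from 70 to 107 mm above the bench, on a skirt 56 mm across
- green_mid (a point): green battery pack, same shape as the orange one; this is the centre of the block. Stays in its bay, upright
- blue_mid (a point): blue battery pack, same shape as the orange one; this is the centre of the block. Stays in its bay, upright
- yellow_mid (a point): yellow battery pack, same shape as the orange one; this is the centre of the block. Stays in its bay, upright
- glue: white glue bottle with an orange cap, 60 mm across, 190 mm tall; origin at its foot's centre; loose, a bystander
- pump_bottle: clear pump bottle with a white spout, 60 mm across, 186 mm tall; origin at its foot's centre; loose, a bystander
- batten_long: dark timber batten lying flat, 50 x 240 x 35 mm (its x, y, z); origin at the centre of its underside; loose, a bystander
- batten_short: brown timber offcut lying flat, 70 x 150 x 30 mm (its x, y, z); origin at the centre of its underside; loose, a bystander
- brush: bench brush lying along its x axis, about 200 mm long, under 40 mm tall; loose, a bystander
- pot: blue ceramic cup, 76 mm across, 95 mm tall; origin at its foot's centre; loose, a bystander
- hammer: hammer lying along its x axis, about 260 mm long, under 40 mm tall; loose, a bystander
Things that resemble listed ones, but are neither listed nor needed, are in the scene too. Of the things that look like the part that bears yellow_mid, the middle-sized one is meant.

How it is judged:
By the outcome, as a careful person would: the job done as asked, in the order asked, and still so for the second after the job is handed in, with the robot touching nothing.
It also fails if it takes over 72 s, if anything falls off the work surface, if the arm or the gripper's body presses on something with over 40 N, if the wrist force passes 120 N, or if a joint passes its speed limit or range.

ROBOT

A 7-joint arm with a two-finger parallel gripper is mounted at the origin on the work surface. World frame = base frame: x ahead of the robot, y to its left, z up, the work surface at z = 0. Lengths are in m, angles in rad, forces in N, time in s.
With the tool pointing down it reaches from about 0.425 to 0.875 m from the base axis. Payload 4.7 kg.
Tool frame: the origin (TCP) lies midway between the tips of the shut fingers; the grasp point (between the pads) lies ctrl.grasp_offset behind it (ctrl.grasp_offset is the distance from the TCP to the grasp point, in m); z points along the fingers, y is the line along which they close (so a half turn about z gives the same grasp; the last joint's range is limited). The gripper opens to 87 mm and grips with 3 to 60 N. Pads are 19 mm wide; open, the fingers measure 117 mm over their backs; the gripper's body (75 mm by 190 mm) begins 51 mm behind the grasp point.
Start: joints at [-1.311, 0.321, -0.07, 1.45, 0.023, 1.371, -0.057], TCP at [0.158, 0.63, 0.223] pointing down, gripper open.
Joint ranges: [-2.86, 2.86], [-0.3, 2.09], [-1.38, 1.24], [0.06, 2.45], [-1.56, 4.7], [0.09, 2.05], [-2.69, 2.69]. Speed limits (rad/s): [2.57, 2.57, 3.14, 3.14, 3.14, 3.14, 3.14].

INTERFACE

Orientations are given as a rotation vector (axis times angle).
In Python, from bench import ctrl gives the robot as it stands. The module is installed in compiled form; this text tells all that it offers.
- The arm moves only by the tool jog_arm, never from a script. Its argument "moves" is one flat list of numbers, 7 for each row, row after row: the shift along the tool's x, y, z in units of 30 cm (1.0 is 30 cm), then the turn, a rotation vector about the tool's x, y, z in units of 60 degrees (1.0 is 60 degrees), then the gripper's target within -1 to 1 (fully open at 1, half-way at 0, shut at -1). In form: [x, y, z, wx, wy, wz, fingers, x, y, z, wx, wy, wz, fingers, ...]. A call has exactly 8 rows; each row is the pose to reach, as a shift and turn from the pose commanded when the call began, along the tool's axes at that moment; what a row does not reach only later rows make up. A row lasts 1/8 s, in which the tool goes at most 62.5 mm and 10.7 degrees, less where a joint would pass 70% of its speed; a pose out of reach is approached as far as the arm can. A call with a number of a shift or a turn outside -1 to 1 is refused whole. A call with a gripper value outside its range is refused whole. The fingers move at their own pace and stop on an object; "newtons" is the grip in N (left out, the last holds). Time passes only in rows, so rows that repeat a pose let the fingers close, or fill a call up. It gives the time, the measured TCP pose, the force, the opening and the grip force at its end, in the units of the state.
- ctrl.get_state(): the state, without advancing time (a new reading comes with each control period).
- ctrl.get_image(name): name is "scene" or "top" or "wrist"; returns a dict with "pixels" (400x640x3 uint8, red, green, blue), "fx", "fy", "cx", "cy" (pixels), "dist" ([k1, k2, p1, p2, k3] as OpenCV has them; the pictures are not rectified), "xyz" and "rotation" of the camera in the world; the wrist camera has in their place "tool_from_camera" (4x4, takes a point from camera to tool coordinates, whose origin is the TCP and whose axes are the flange's). Camera axes: x right, y up, looking along -z (the intrinsics and any distortion apply to the point x, -y, -z); pixel columns grow to the right and rows downward; lengths in m; the calibration is good to about 2 mm. A picture is of the moment at which its call begins: read the wrist's pose just before it. There is no depth.
- ctrl.close_job(): hands the job in; it is judged then, once.
The state is a dict: "time": time; "joint_positions": joint angles; "qd": joint speeds; "joint_torque": joint torques, N m; "position": TCP position; "tool_rot": TCP orientation; "ft_force": force on the tool from outside, world axes, zero at the start; "torque": the same for the moment, N m; "grip_width": opening from 0.0 (shut) to 1.0 (fully open); "grip_force": force on a finger pad.
Only numpy, scipy, OpenCV 4.12 (cv2) and the standard library are available. Lean on these libraries where they do the work, as an engineer would, in place of code of your own. Each camera call takes 0.05 s, during which the arm holds its last target. There are 200 camera calls.

## Working session

There is one attempt and no reset: what is moved stays moved. The work goes in short steps, Python scripts to look and compute and a tool call to move; the robot and the scene stay as the last step left them, time stands still between calls to the robot, and variables do not carry over. Pictures are saved under pics/ and viewed, at most 10 in all, crops included, and the job is handed in when it is done.

Besides the shell and the picture viewer there is one more tool, called after ">>>" as a command line: name --argument value ..., lists and objects as JSON in quotes. jog_arm: Moves the arm, as the interface text tells. Its arguments: {"type":"object","properties":{"moves":{"type":"array"},"newtons":{"type":"number"}},"required":["moves"]}

```bash
mkdir -p pics; ls; cat > h.py <<'E'
import numpy as np, cv2
from scipy.spatial.transform import Rotation as R
from bench import ctrl
def cam(n):
    s=ctrl.get_state(); im=ctrl.get_image(n)
    if n=="wrist":
        T=np.eye(4); T[:3,:3]=R.from_rotvec(s["tool_rot"]).as_matrix(); T[:3,3]=s["position"]
        M=T@np.array(im["tool_from_camera"]); im["C"]=M[:3,3]; im["Rm"]=M[:3,:3]
    else:
        r=np.array(im["rotation"],float); im["C"]=np.array(im["xyz"])
        im["Rm"]=r if r.shape==(3,3) else R.from_rotvec(r).as_matrix()
    im["K"]=np.array([[im["fx"],0,im["cx"]],[0,im["fy"],im["cy"]],[0,0,1]]); im["D"]=np.array(im["dist"],float)
    return im
def ray(im,uv):
    p=cv2.undistortPoints(np.array([[uv]],float),im["K"],im["D"])[0,0]
    return im["Rm"]@np.array([p[0],-p[1],-1])
def at(im,uv,z):
    d=ray(im,uv); return im["C"]+d*(z-im["C"][2])/d[2]
def proj(im,P):
    q=(np.atleast_2d(P)-im["C"])@im["Rm"]*[1,-1,-1]
    return cv2.projectPoints(q.reshape(-1,1,3),np.zeros(3),np.zeros(3),im["K"],im["D"])[0][:,0]
def save(im,f): cv2.imwrite("pics/"+f,im["pixels"][:,:,::-1])
def crop(im,f,x0,y0,x1,y1,k):
    cv2.imwrite("pics/"+f,cv2.resize(im["pixels"][y0:y1,x0:x1,::-1],None,fx=k,fy=k,interpolation=cv2.INTER_CUBIC))
def jog(dp=None,target=None,yaw=None):
    "shift in jog units (tool axes) to world target; turn to tool-down with y-axis at yaw"
    s=ctrl.get_state(); A=R.from_rotvec(s["tool_rot"])
    d=A.inv().apply(np.array(target)-s["position"])/0.3
    out=[d]
    if yaw is not None:
        best=None
        for k in(0,np.pi):
            y=np.array([np.cos(yaw+k),np.sin(yaw+k),0]); z=np.array([0,0,-1]); x=np.cross(y,z)
            w=(A.inv()*R.from_matrix(np.c_[x,y,z])).as_rotvec()/np.radians(60)
            out.append(w)
    for o in out: print(np.round(o,4))
E
python3 - <<'E'
from h import *
print(ctrl.get_state(),ctrl.grasp_offset)
ims={}
for n in("scene","top"):
    i=cam(n); save(i,n+"0.png"); print(n,i["C"],i["Rm"],i["fx"],i["dist"])
E
```

```text
pics
{'time': 0.0, 'joint_positions': array([-1.3108949 ,  0.32181493, -0.0700722 ,  1.45167373,  0.02258333,
        1.37077648, -0.05691207]), 'qd': array([ 7.95411740e-05, -1.04731728e-03,  8.20125767e-04,  3.78947331e-04,
        7.97975035e-04, -1.03484769e-03,  3.86097625e-04]), 'joint_torque': array([ 3.17886761e-04, -4.91275370e+01, -4.03599562e-01, -3.12531137e+01,
       -6.39740028e-02,  4.36791277e-02,  1.74904685e-04]), 'position': array([0.15808389, 0.62991995, 0.22146727]), 'tool_rot': array([-3.85109530e-01, -3.11775010e+00,  2.95324799e-03]), 'ft_force': array([ 1.11456832, -0.48440422,  0.24414803]), 'torque': array([-0.03090571,  0.01857887,  0.08903329]), 'grip_force': 0.0, 'grip_width': 1.0037761657866155} 0.0187
scene [ 0.9341952  -0.673167    1.03791034] [[ 0.83462732 -0.42399804  0.35160048]
 [ 0.55052742  0.62150469 -0.55736118]
 [ 0.0177987   0.65875458  0.75214734]] 395.1628466638018 [-0.08256149  0.          0.          0.          0.        ]
top [0.21290254 0.02970166 1.34895286] [[-2.44726427e-03  9.73309633e-01 -2.29482828e-01]
 [-9.99996824e-01 -2.52028309e-03 -2.50969003e-05]
 [-6.02788744e-04  2.29482038e-01  9.73312710e-01]] 417.3046397534849 [-0.09755757  0.          0.          0.          0.        ]
```

View pics/top0.png

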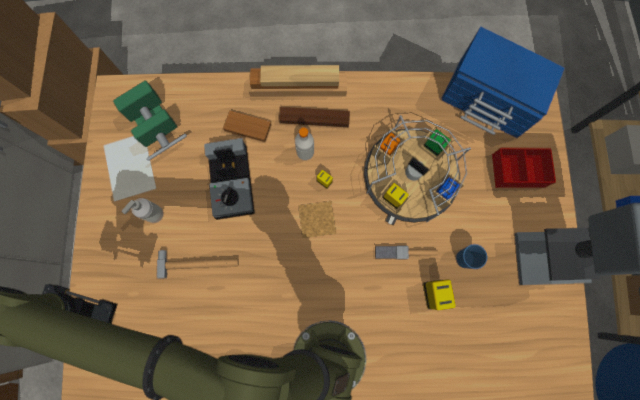

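View pics/scene0.png

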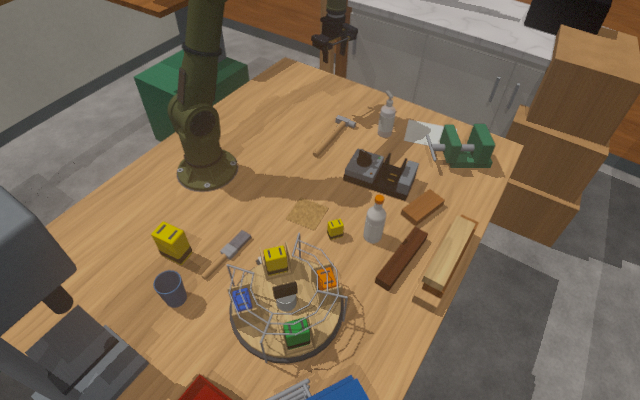

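The top view shows three yellow packs: a large one at (440,294), a small one at (324,178) and a middle-sized one in the carousel at (396,195). The middle-sized one is yellow_mid. The orange pack is at (390,144), the front tongue at (391,219), the mat at (317,219) and the dial at (230,197). I'll confirm these in an enlarged crop.

```bash
python3 - <<'E'
from h import *
i=cam("top")
a=cv2.resize(i["pixels"][100:235,350:480,::-1],None,fx=4.4,fy=4.4,interpolation=cv2.INTER_CUBIC)
b=cv2.resize(i["pixels"][130:225,200:250,::-1],None,fx=4.4,fy=4.4,interpolation=cv2.INTER_CUBIC)
c=np.zeros((a.shape[0],a.shape[1]+b.shape[1],3),np.uint8); c[:,:a.shape[1]]=a; c[:b.shape[0],a.shape[1]:]=b
print(c.shape,a.shape)
cv2.imwrite("pics/c1.png",c)
for n,uv in dict(m1=(300,203),m2=(334,202),m3=(336,236),m4=(302,237)).items(): print(n,at(i,uv,0.003))
E
```

```text
(594, 792, 3) (594, 572, 3)
m1 [0.48891966 0.08820898 0.003     ]
m2 [ 0.49199402 -0.02374938  0.003     ]
m3 [ 0.37963742 -0.02899852  0.003     ]
m4 [0.37667496 0.0809835  0.003     ]
```

View pics/c1.png

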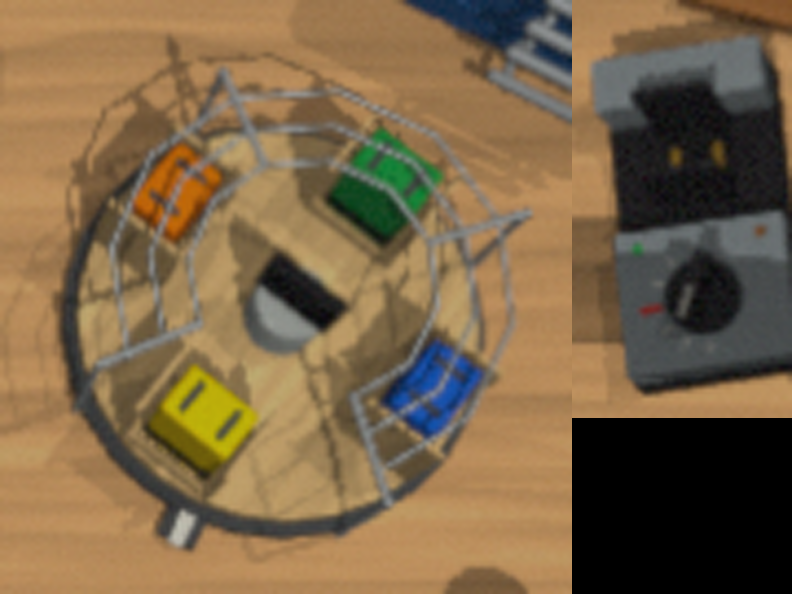

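The crop shows the orange pack top at crop (178,190), blue at (436,388), green at (385,175), yellow at (207,410), the grip bar top at (303,291) and the tongue at (180,528). The charger's red mark is left of the dial. I'll work out coordinates from these.

```bash
python3 - <<'E'
from h import *
i=cam("top")
f=lambda x,y,z:at(i,(350+x/4.4,100+y/4.4),z)
g=lambda x,y,z:at(i,(200+(x-572)/4.4,130+y/4.4),z)
P=dict(o=f(178,190,.114),b=f(436,388,.114),gr=f(385,175,.114),y=f(207,410,.114),bar=f(303,291,.122),t=f(180,528,.01))
for k,v in P.items(): print(k,np.round(v,4))
c=(P['o']+P['b'])/2; c2=(P['gr']+P['y'])/2; print(c,c2)
c=(c+c2+P['bar'])/3; print(c)
for k in P:
    d=P[k]-c; print(k,np.linalg.norm(d[:2]),np.degrees(np.arctan2(d[1],d[0])))
d=f(347,302,.122)-f(283,253,.122);print('bar',np.linalg.norm(d),np.degrees(np.arctan2(d[1],d[0])))
d=f(325,330,.122)-f(260,283,.122);print('bar',np.linalg.norm(d),np.degrees(np.arctan2(d[1],d[0])))
# ellipse fit of foot rim: left edge 65,300 ; bottom 300,533
print('rim',f(65,300,.01),f(290,534,.01))
print('dial',g(703,295,.107), 'housing corners',g(595,65,.08),g(755,38,.08),'front corners',g(637,382,.06),g(800,365,.06), 'left deck far',g(615,237,.06))
print('red',g(650,310,.06),'pointer',g(682,312,.107),g(692,288,.107),'contacts',g(676,157,.03),g(718,152,.03))
E
```

```text
o [ 0.6568 -0.1988  0.114 ]
b [ 0.5111 -0.3742  0.114 ]
gr [ 0.6686 -0.3493  0.114 ]
y [ 0.4958 -0.2119  0.114 ]
bar [ 0.5793 -0.2822  0.122 ]
t [ 0.4302 -0.2081  0.01  ]
[ 0.58394671 -0.28650269  0.114     ] [ 0.58221569 -0.28061134  0.114     ]
[ 0.58181429 -0.28309022  0.11666667]
o 0.11278746743342856 48.33366589395552
b 0.1153096021239491 -127.82593727450379
gr 0.10920333423834667 -37.33950611024554
y 0.11165997922667963 140.38745248105258
bar 0.0027003476097324274 159.77341557588485
t 0.1691777718332879 153.69849216480776
bar 0.05618936287642826 -129.7088915877832
bar 0.055638851408652455 -127.89539319256038
rim [ 0.60567971 -0.12776034  0.01      ] [ 0.42520943 -0.28999391  0.01      ]
dial [0.48658313 0.29899516 0.107     ] housing corners [0.66585117 0.39342551 0.08      ] [0.68591447 0.2756548  0.08      ] front corners [0.43329778 0.3540237  0.06      ] [0.44560014 0.23706732 0.06      ] left deck far [0.54035398 0.37598161 0.06      ]
red [0.48593141 0.34729056 0.06      ] pointer [0.47452287 0.31316529 0.107     ] [0.49158947 0.30695286 0.107     ] contacts [0.60995456 0.34121189 0.03      ] [0.61371133 0.30949433 0.03      ]
```

```bash
python3 - <<'E'
from h import *
jog(target=[.47,.30,.25],yaw=np.radians(70))
i=cam("wrist"); print(np.round(i["tool_from_camera"],3),i["fx"])
E
```

```text
[-1.2762 -0.8145 -0.0927]
[-0.0011  0.0001  0.0986]
[-2.0000e-04 -1.7000e-03 -2.9014e+00]
[[-0.     0.969  0.248  0.067]
 [ 1.     0.     0.     0.001]
 [ 0.     0.248 -0.969 -0.163]
 [ 0.     0.     0.     1.   ]] 332.9873381357072
```

>>> jog_arm --moves '[-0.16,-0.1,-0.09,0,0,0,1,-0.32,-0.2,-0.09,0,0,0,1,-0.48,-0.3,-0.09,0,0,0,1,-0.64,-0.41,-0.09,0,0,0,1,-0.8,-0.51,-0.09,0,0,0,1,-0.9,-0.57,-0.09,0,0,0,1,-0.96,-0.61,-0.09,0,0,0.1,1,-0.96,-0.61,-0.09,0,0,0.1,1]' --newtons 20

```text
time: 1.25
position: [0.3944, 0.3813, 0.2497]
tool_rot: [0.552, 3.092, -0.0]
ft_force: [0.1, 0.1, -0.1]
grip_width: 1.003
grip_force: 0.0
```

```bash
python3 - <<'E'
from h import *
print(ctrl.get_state()["position"],ctrl.get_state()["joint_positions"])
jog(target=[.48,.30,.25],yaw=np.radians(70))
i=cam("wrist"); save(i,"w1.png")
E
```

```text
[0.3943931  0.38130047 0.24965854] [-0.9524673   0.09090431  0.14493024  1.67136446 -0.01288834  1.38009947
  0.41165616]
[-0.3615 -0.1555 -0.001 ]
[-0.      0.0005 -0.0042]
[7.0000e-04 0.0000e+00 2.9958e+00]
```

View pics/w1.png

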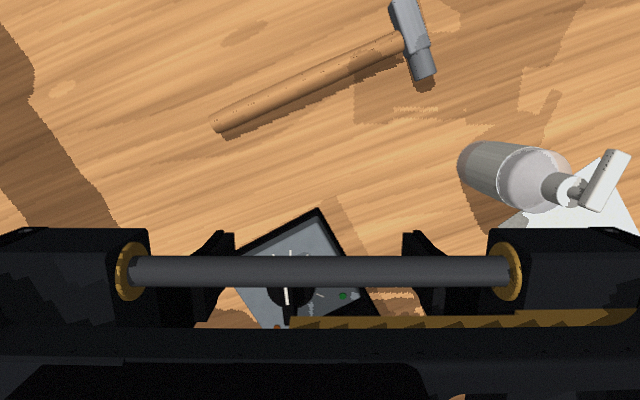

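>>> jog_arm --moves '[-0.15,-0.04,0,0,0,0,1,-0.3,-0.08,0,0,0,0,1,-0.45,-0.12,0,0,0,0,1,-0.53,-0.15,0,0,0,0,1,-0.57,-0.155,0,0,0,0,1,-0.57,-0.155,0,0,0,0,1,-0.57,-0.155,0,0,0,0,1,-0.57,-0.155,0,0,0,0,1]'

```text
time: 2.3
position: [0.5366, 0.2819, 0.2497]
tool_rot: [-0.544, -3.094, -0.001]
ft_force: [-0.7, -0.7, -0.9]
grip_width: 1.003
grip_force: 0.0
```

```bash
python3 - <<'E'
from h import *
i=cam("wrist"); print(proj(i,[.487,.3,.107])); crop(i,"w2.png",160,0,480,240,2.5)
E
```

```text
[[317.21285599 132.73480702]]
```

View pics/w2.png

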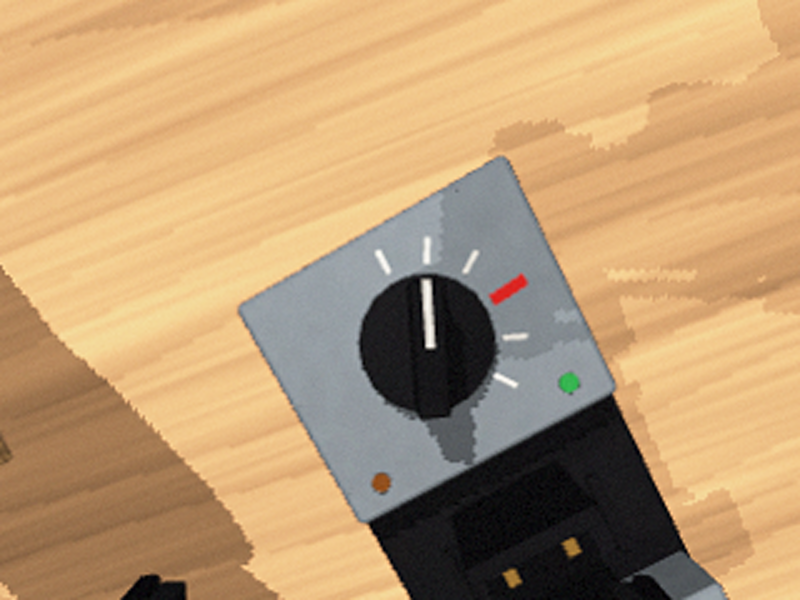

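The wrist crop shows the dial centre at about crop (429,346), with the pointer near the second mark (0.5). The red mark is at (508,290) and the deck corners at (502,156), (242,308), (614,390) and (367,522).

```bash
python3 - <<'E'
from h import *
i=cam("wrist")
g=lambda x,y,z:at(i,(160+x/2.5,y/2.5),z)
A,B,C,D=[g(x,y,.06) for x,y in((502,156),(242,308),(614,390),(367,522))]
an=lambda d:np.degrees(np.arctan2(d[1],d[0]))
print(A,B,C,D); print('width',np.linalg.norm(A-B),np.linalg.norm(C-D),'yaws',an(C-A),an(D-B),an(A-B)-90,an(C-D)-90)
c=g(429,346,.107); print('dial',c)
p=g(427,280,.107)-g(431,348,.107); print('ptr',an(p),np.linalg.norm(p))
ce=c.copy()
for n,x,y in(('0',383,262),('.5',427,250),('1',470,262),('red',508,290),('2',515,337),('2.5',507,381)):
    d=g(x,y,.06)-c; print(n,an(d),np.linalg.norm(d[:2]))
print('contacts',g(513,577,.03),g(571,547,.03))
M=(A+B)/2
for y0 in(9,10): print('charger origin guess', M+.12*np.array([np.cos(np.radians(y0)),np.sin(np.radians(y0)),0]))
jog(target=[c[0],c[1],.092-.0187],yaw=np.radians(an(p)+90))
E
```

```text
[0.43944377 0.36302068 0.06      ] [0.45876057 0.24355877 0.06      ] [0.54377105 0.37856397 0.06      ] [0.56238948 0.26007239 0.06      ]
width 0.12101358102543534 0.11994539991915197 yaws 8.473927471380668 9.054152038013555 9.185135104631428 8.929799012906201
dial [0.49639865 0.31021083 0.107     ]
ptr 164.01694961797773 0.023898455250419073
0 -170.86992706132878 0.03531281193939938
.5 158.86403545355645 0.035576013971582277
1 129.3723000565458 0.0358958148750453
red 100.1267672708577 0.03948633936172477
2 71.2286767388313 0.037693443956441225
2.5 43.467003497034774 0.039056141646752515
contacts [0.62008321 0.31315984 0.03      ] [0.6151404  0.34412192 0.03      ]
charger origin guess [0.56762477 0.32206186 0.06      ]
charger origin guess [0.5672791  0.32412751 0.06      ]
[0.1602 0.0438 0.5882]
[-1.0000e-04 -7.0000e-04  2.9331e+00]
[ 0.0005 -0.0001 -0.0669]
```

>>> jog_arm --moves '[0.1,0.03,0.1,0,0,-0.067,0.3,0.16,0.044,0.3,0,0,-0.067,0,0.16,0.044,0.45,0,0,-0.067,0,0.16,0.044,0.54,0,0,-0.067,0,0.16,0.044,0.588,0,0,-0.067,0,0.16,0.044,0.588,0,0,-0.067,0,0.16,0.044,0.588,0,0,-0.067,-1,0.16,0.044,0.588,0,0,-0.067,-1]' --newtons 20

```text
time: 3.4
position: [0.4979, 0.3098, 0.0745]
tool_rot: [0.439, 3.109, 0.002]
ft_force: [-0.0, -0.3, -0.4]
grip_width: 0.353
grip_force: 0.0
```

>>> jog_arm --moves '[0,0,0,0,0,0,-1,0,0,0,0,0,0,-1,0,0,0,0,0,0.16,-1,0,0,0,0,0,0.32,-1,0,0,0,0,0,0.48,-1,0,0,0,0,0,0.5,-1,0,0,0,0,0,0.5,-1,0,0,0,0,0,0.5,-1]'

```text
time: 4.4
position: [0.4972, 0.3094, 0.0736]
tool_rot: [1.227, 2.892, 0.0]
ft_force: [-1.0, -1.2, 4.9]
grip_width: 0.145
grip_force: 20.0
```

```bash
python3 - <<'E'
from h import *
s=ctrl.get_state(); print(s["joint_positions"],s["torque"])
jog(target=s["position"],yaw=np.radians(103.1+90))
E
```

```text
[-0.86185313  0.30787515  0.30458631  1.79654468 -0.10492489  1.0526769
  0.24960134] [-0.3704491   0.33979727 -0.03713863]
[0. 0. 0.]
[ 2.0000e-04  3.0000e-04 -2.4847e+00]
[ 2.000e-04 -1.000e-04  5.153e-01]
```

>>> jog_arm --moves '[0,0,0,0,0,0.17,-1,0,0,0,0,0,0.34,-1,0,0,0,0,0,0.515,-1,0,0,0,0,0,0.515,-1,0,0,0,0,0,0.515,-1,0,0,0,0,0,0.515,0,0,0,0,0,0,0.515,0,0,0,0,0,0,0.515,0]'

```text
time: 5.4
position: [0.4971, 0.3094, 0.0729]
tool_rot: [1.955, 2.46, -0.0]
ft_force: [-0.7, -0.3, 0.4]
grip_width: 0.404
grip_force: 0.0
```

>>> jog_arm --moves '[0,0,-0.12,0,0,0,0,0,0,-0.28,0,0,0,0,0,0,-0.46,0,0,0,0,-0.1,0,-0.6,0,0,0,0,-0.2,0,-0.6,0,0,0,0,-0.24,0,-0.6,0,0,0,0,-0.24,0,-0.6,0,0,0,0,-0.24,0,-0.6,0,0,0,0]'

```text
time: 6.4
position: [0.5124, 0.2408, 0.2523]
tool_rot: [-1.952, -2.46, 0.002]
ft_force: [0.1, 0.2, -0.2]
grip_width: 0.504
grip_force: 0.0
```

```bash
python3 - <<'E'
from h import *
s=ctrl.get_state(); print(s["position"],s["joint_positions"])
i=cam("wrist"); p=proj(i,[.4964,.3105,.1]); print(p); u,v=p[0].astype(int)
x0=max(u-110,0);y0=max(v-110,0);print(x0,y0)
crop(i,"w3.png",x0,y0,x0+220,y0+200,3)
jog(target=[.582,-.283,.27],yaw=np.radians(-39))
E
```

```text
[0.51244815 0.24075186 0.2522617 ] [-0.89165803  0.13158265  0.44942207  1.63452985 -0.05852882  1.39010168
 -0.20547403]
[[317.58862326 112.33269385]]
207 2
[-1.7528 -0.1723 -0.0587]
[-1.200e-03  6.000e-04  8.695e-01]
[-7.0000e-04 -1.4000e-03 -2.1305e+00]
```

View pics/w3.png

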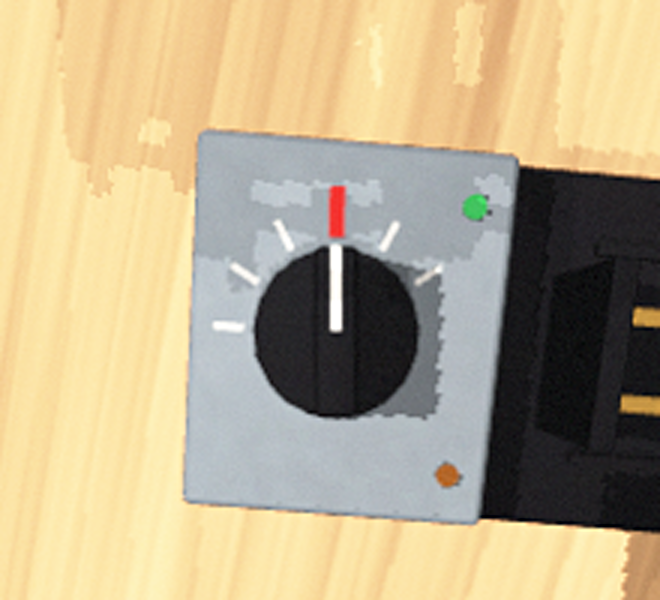

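The dial pointer at crop (335,290) lines up with the red mark at (337,210). Next I'll go to the carousel.

>>> jog_arm --moves '[-0.16,-0.03,-0.06,0,0,0,0,-0.34,-0.06,-0.06,0,0,0,0,-0.52,-0.09,-0.06,0,0,0,0.5,-0.7,-0.12,-0.06,0,0,0,0.5,-0.85,-0.15,-0.06,0,0,0,0.5,-0.94,-0.165,-0.06,0,0,0,0.5,-0.94,-0.165,-0.06,0,0,0,0.5,-0.94,-0.165,-0.06,0,0,0,0.5]'

```text
time: 7.45
position: [0.5289, -0.0444, 0.2708]
tool_rot: [-1.951, -2.461, -0.0]
ft_force: [-0.5, 0.3, 0.3]
grip_width: 0.747
grip_force: 0.0
```

>>> jog_arm --moves '[-0.15,-0.03,0,0,0,0.15,0.5,-0.3,-0.06,0,0,0,0.3,0.5,-0.45,-0.09,0,0,0,0.46,0.5,-0.6,-0.12,0,0,0,0.62,0.5,-0.75,-0.15,0,0,0,0.77,0.5,-0.88,-0.165,0,0,0,0.87,0.5,-0.93,-0.165,0,0,0,0.87,0.5,-0.93,-0.165,0,0,0,0.87,0.5]'

```text
time: 8.45
position: [0.5442, -0.3287, 0.2702]
tool_rot: [-2.836, -1.35, 0.002]
ft_force: [-0.4, 0.8, -0.8]
grip_width: 0.75
grip_force: 0.0
```

```bash
python3 - <<'E'
from h import *
s=ctrl.get_state(); print(s["position"],s["joint_positions"])
i=cam("wrist"); print(proj(i,[[.582,-.283,.122],[.5797,-.2828,.122],[.43,-.208,.01]])); crop(i,"w4.png",120,0,520,300,2)
E
```

```text
[ 0.54423314 -0.32873239  0.27017144] [-0.20477198  0.37454273  0.93895489  1.44307063 -0.30028878  1.47617082
  0.04673894]
[[318.44414497 126.58742227]
 [316.35152988 128.03654632]
 [188.58561125 154.48404378]]
```

View pics/w4.png

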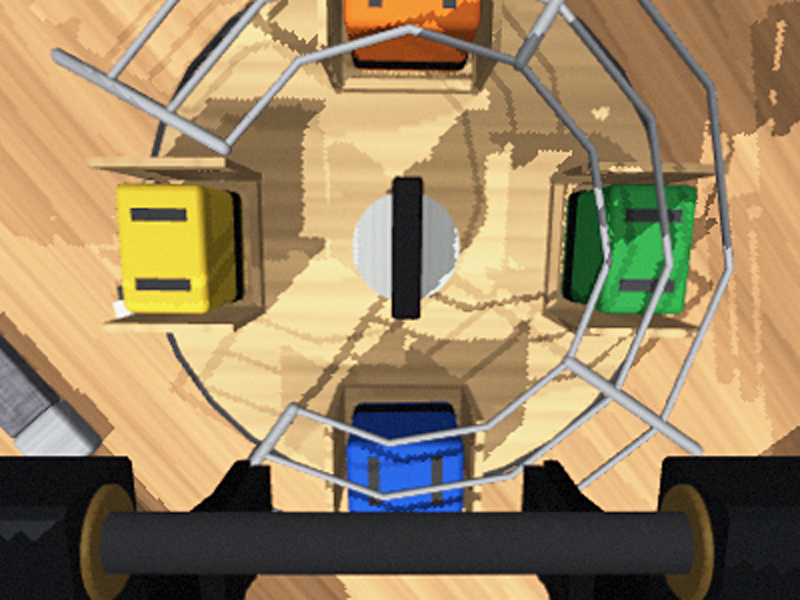

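```bash
python3 - <<'E'
from h import *
i=cam("wrist")
g=lambda x,y,z:at(i,(120+x/2,y/2),z)
an=lambda d:np.degrees(np.arctan2(d[1],d[0]))
a=[g(*p,.122) for p in((393,178),(423,178),(420,318),(391,318))]
c=np.mean(a,0); print('axis',c, 'bar',an(a[0]-a[3]),an(a[1]-a[2]),np.linalg.norm(a[0]-a[3]),np.linalg.norm(a[0]-a[1]))
for n,p in(('gateL in',(227,150)),('L out',(57,53)),('gateB in',(293,408)),('gateR in',(570,362)),('R out',(697,450)),('gateT in',(520,62))):
    d=g(*p,.136)-c; print(n,an(d),np.hypot(*d[:2]))
Y=np.mean([g(*p,.114) for p in((120,187),(206,186),(210,312),(121,312))],0)-c; G=np.mean([g(*p,.114) for p in((608,186),(696,187),(684,314),(600,314))],0)-c
print('yel',an(Y),np.hypot(*Y[:2]),'green',an(G),np.hypot(*G[:2]))
jog(target=[c[0],c[1],.1-.0187],yaw=np.radians(an(a[0]-a[3])-90))
E
```

```text
axis [ 0.58664277 -0.28347425  0.122     ] bar 50.04118886987016 50.2176755108482 0.062412835718694736 0.013353909817689639
gateL in 112.31369550336095 0.0868496591759732
L out 111.92738797041521 0.16537415842842568
gateB in -165.48255781754415 0.08827158018867043
gateR in -72.68609244654738 0.08906737804134408
R out -72.73585348570671 0.1647867540797371
gateT in 19.711927058714632 0.08867686649344424
yel 141.13927362766452 0.11384286422928419 green -39.43400754038948 0.113003173551096
[0.2018 0.018  0.631 ]
[-0.0013 -0.0007  0.016 ]
[ 1.100e-03 -2.000e-03 -2.984e+00]
```

>>> jog_arm --moves '[0.15,0.012,0.05,0,0,0.016,0.3,0.2,0.018,0.2,0,0,0.016,0,0.2,0.018,0.36,0,0,0.016,0,0.2,0.018,0.5,0,0,0.016,0,0.2,0.018,0.58,0,0,0.016,0,0.2,0.018,0.615,0,0,0.016,0,0.2,0.018,0.615,0,0,0.016,-1,0.2,0.018,0.615,0,0,0.016,-1]' --newtons 25

```text
time: 9.55
position: [0.5865, -0.2866, 0.0882]
tool_rot: [2.847, 1.325, 0.003]
ft_force: [-0.0, -0.0, -0.4]
grip_width: 0.353
grip_force: 0.0
```

>>> jog_arm --moves '[0,0,0,0,0,0,-1,0,0,0,0,0,0,-1,0,0,0,0,0,-0.1,-1,0,0,0,0,0,-0.2,-1,0,0,0,0,0,-0.3,-1,0,0,0,0,0,-0.4,-1,0,0,0,0,0,-0.5,-1,0,0,0,0,0,-0.5,-1]'

```text
time: 10.55
position: [0.5855, -0.2861, 0.0874]
tool_rot: [-2.408, -2.017, -0.001]
ft_force: [-2.2, 2.6, 5.7]
grip_width: 0.16
grip_force: 25.3
```

```bash
python3 - <<'E'
from h import *
s=ctrl.get_state(); print(s["joint_positions"],s["torque"])
jog(target=s["position"],yaw=np.radians(50.5-90+102.8))
i=cam("wrist")
E
```

```text
[-0.1436044   0.5017872   0.73505355  1.62442202 -0.36118682  1.15629057
  0.50169011] [0.43945522 0.75197669 0.47716773]
[0. 0. 0.]
[ 6.0000e-04 -9.0000e-04 -1.2231e+00]
[-1.0000e-03 -6.0000e-04  1.7769e+00]
```

>>> jog_arm --moves '[0,0,0,0,0,-0.13,-1,0,0,0,0,0,-0.26,-1,0,0,0,0,0,-0.4,-1,0,0,0,0,0,-0.53,-1,0,0,0,0,0,-0.66,-1,0,0,0,0,0,-0.78,-1,0,0,0,0,0,-0.88,-1,0,0,0,0,0,-0.98,-1]'

```text
time: 11.6
position: [0.5873, -0.286, 0.0874]
tool_rot: [1.106, 2.937, 0.002]
ft_force: [1.2, 2.5, 3.0]
grip_width: 0.161
grip_force: 25.0
```

>>> jog_arm --moves '[0,0,0,0,0,-0.1,-1,0,0,0,0,0,-0.18,-1,0,0,0,0,0,-0.243,-1,0,0,0,0,0,-0.243,-1,0,0,0,0,0,-0.243,-1,0,0,0,0,0,-0.243,0,0,0,0,0,0,-0.243,0,0,0,0,0,0,-0.243,0]'

```text
time: 12.6
position: [0.5843, -0.2874, 0.086]
tool_rot: [-0.729, -3.054, 0.001]
ft_force: [0.5, -0.7, 0.4]
grip_width: 0.412
grip_force: 0.0
```

```bash
python3 - <<'E'
from h import *
s=ctrl.get_state(); print(s["joint_positions"],s["torque"])
f=np.radians(153.3); e=np.array([np.cos(f),np.sin(f)]); c=np.array([.5866,-.2835]); b=c+.115*e; print(b)
jog(target=[*b,.26],yaw=f)
jog(target=[*(b-.075*np.array([-e[1],e[0]])),.26],yaw=f)
jog(target=[*(b+.075*np.array([-e[1],e[0]])),.26],yaw=f)
E
```

```text
[ 0.03895917  0.44761607  0.48507373  1.61932703 -0.22347056  1.13187091
  1.68146675] [ 0.01202922 -0.02244475 -0.01988235]
[ 0.48386229 -0.23182832]
[ 0.3833  0.0134 -0.5795]
[ 2.0000e-04 -2.0000e-03 -1.5023e+00]
[-2.0000e-03 -2.0000e-04  1.4977e+00]
[ 0.3839  0.2634 -0.5798]
[ 2.0000e-04 -2.0000e-03 -1.5023e+00]
[-2.0000e-03 -2.0000e-04  1.4977e+00]
[ 0.3827 -0.2366 -0.5792]
[ 2.0000e-04 -2.0000e-03 -1.5023e+00]
[-2.0000e-03 -2.0000e-04  1.4977e+00]
```

>>> jog_arm --moves '[0,0,-0.15,0,0,0,0,0,0,-0.33,0,0,0,0,0.05,-0.02,-0.5,0,0,0.15,1,0.18,-0.1,-0.58,0,0,0.32,1,0.3,-0.18,-0.58,0,0,0.5,1,0.38,-0.237,-0.58,0,0,0.67,1,0.383,-0.237,-0.58,0,0,0.84,1,0.383,-0.237,-0.58,0,0,1,1]'

```text
time: 13.6
position: [0.4499, -0.2988, 0.2606]
tool_rot: [-2.166, -2.275, -0.001]
ft_force: [-0.1, -0.6, 0.3]
grip_width: 0.986
grip_force: 0.0
```

>>> jog_arm --moves '[0,0,0,0,0,0.15,1,0,0,0,0,0,0.3,1,0,0,0,0,0,0.45,1,0,0,0,0,0,0.498,1,0,0,0,0,0,0.498,1,0,0,0,0,0,0.498,1,0,0,0,0,0,0.498,1,0,0,0,0,0,0.498,1]'

```text
time: 14.6
position: [0.4509, -0.2983, 0.2606]
tool_rot: [-2.673, -1.651, -0.0]
ft_force: [0.5, -0.7, 0.6]
grip_width: 1.002
grip_force: 0.0
```

```bash
python3 - <<'E'
from h import *
s=ctrl.get_state(); print(s["position"],s["joint_positions"])
i=cam("wrist"); print(proj(i,[[.4839,-.2318,.114],[.5866,-.2835,.122]])); crop(i,"w5.png",120,0,520,300,2)
E
```

```text
[ 0.45089305 -0.29834019  0.26063592] [-0.1021953   0.06924191  0.67553207  1.68788734 -0.04395511  1.39979715
  0.11520972]
[[317.18266978 109.65484003]
 [448.05274244 110.16074794]]
```

View pics/w5.png

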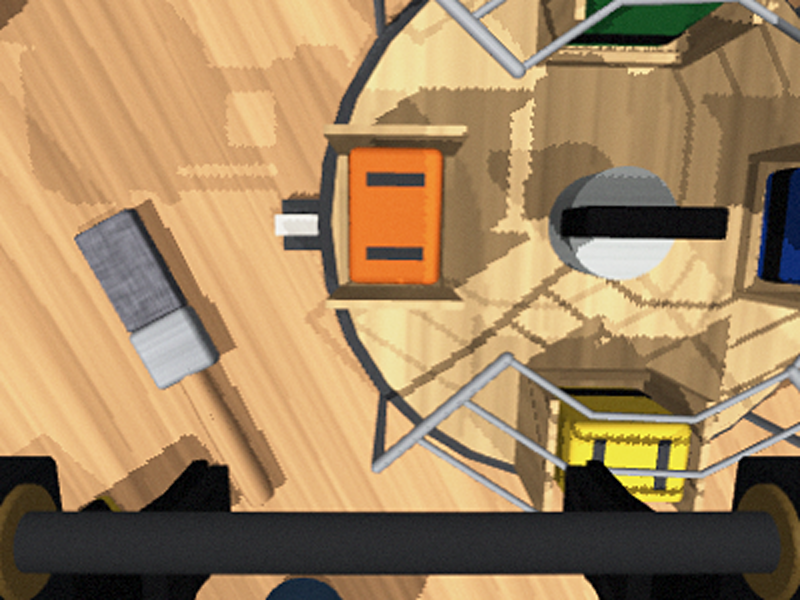

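```bash
python3 - <<'E'
from h import *
i=cam("wrist")
g=lambda x,y,z:at(i,(120+x/2,y/2),z)
a=[g(*p,.114) for p in((350,150),(441,150),(441,284),(350,283))]; c=np.mean(a,0)
an=lambda d:np.degrees(np.arctan2(d[1],d[0]))
print(c,np.linalg.norm(a[0]-a[1]),np.linalg.norm(a[1]-a[2]),an(a[1]-a[0]),an(a[2]-a[3]))
jog(target=[c[0],c[1],.0753],yaw=np.radians(153.3))
E
```

```text
[ 0.48461651 -0.23158366  0.114     ] 0.03992739322066226 0.05821291444355604 -26.61836853505713 -27.237309811054764
[0.2491 0.0009 0.6178]
[ 1.0000e-04 -0.0000e+00 -2.9986e+00]
[-0.     -0.0001  0.0014]
```

>>> jog_arm --moves '[0.12,0,0.05,0,0,0,1,0.22,0,0.17,0,0,0,1,0.249,0.001,0.32,0,0,0,1,0.249,0.001,0.44,0,0,0,1,0.249,0.001,0.55,0,0,0,1,0.249,0.001,0.6,0,0,0,1,0.249,0.001,0.618,0,0,0,1,0.249,0.001,0.618,0,0,0,1]' --newtons 35

```text
time: 15.7
position: [0.4852, -0.2319, 0.076]
tool_rot: [2.673, 1.65, 0.001]
ft_force: [0.8, -0.3, -0.4]
grip_width: 1.002
grip_force: 0.0
```

>>> jog_arm --moves '[0,0,0,0,0,0,-1,0,0,0,0,0,0,-1,0,0,0,0,0,0,-1,0,0,0,0,0,0,-1,0,0,0,0,0,0,-1,0,0,0,0,0,0,-1,0,0,-0.03,0,0,0,-1,0,0,-0.08,0,0,0,-1]'

```text
time: 16.7
position: [0.4838, -0.2314, 0.0991]
tool_rot: [-2.672, -1.649, 0.002]
ft_force: [-0.4, 0.8, -3.8]
grip_width: 0.483
grip_force: 34.8
```

```bash
python3 - <<'E'
from h import *
jog(target=[.442,.03,.16],yaw=np.radians(9)); print(ctrl.get_state()["grip_force"])
E
```

```text
[ 0.7162 -0.5155 -0.2024]
[-2.000e-03 -1.000e-04 -5.938e-01]
[-1.0000e-04  2.6000e-03  2.4062e+00]
34.824052523799764
```

>>> jog_arm --moves '[0,0,-0.12,0,0,0,-1,0,0,-0.27,0,0,0,-1,0.08,-0.06,-0.32,0,0,0,-1,0.2,-0.14,-0.32,0,0,-0.12,-1,0.34,-0.24,-0.32,0,0,-0.26,-1,0.48,-0.34,-0.32,0,0,-0.4,-1,0.6,-0.43,-0.3,0,0,-0.54,-1,0.68,-0.49,-0.25,0,0,-0.594,-1]'

```text
time: 17.7
position: [0.445, 0.0187, 0.1751]
tool_rot: [2.035, 2.391, 0.004]
ft_force: [0.2, 0.1, -4.9]
grip_width: 0.484
grip_force: 34.8
```

```bash
python3 - <<'E'
from h import *
print(ctrl.get_state()["joint_positions"])
jog(target=[.442,.03,.049],yaw=np.radians(9))
i=cam("top"); crop(i,"t2.png",270,150,420,250,4)
E
```

```text
[-0.46428186 -0.1051924   0.34358528  2.00898914  0.03684331  1.22884725
  0.02598167]
[ 0.0386 -0.0052  0.4203]
[ 0.0029 -0.0005  0.0034]
[ 8.0000e-04  4.6000e-03 -2.9966e+00]
```

>>> jog_arm --moves '[0.039,-0.005,0.1,0,0,0,-1,0.039,-0.005,0.2,0,0,0,-1,0.039,-0.005,0.3,0,0,0,-1,0.039,-0.005,0.37,0,0,0,-1,0.039,-0.005,0.4,0,0,0,-1,0.039,-0.005,0.415,0,0,0,-1,0.039,-0.005,0.42,0,0,0,-1,0.039,-0.005,0.42,0,0,0,-1]'

```text
time: 18.75
position: [0.4419, 0.028, 0.0489]
tool_rot: [2.04, 2.388, 0.002]
ft_force: [0.1, -0.7, -4.5]
grip_width: 0.48
grip_force: 34.8
```

>>> jog_arm --moves '[0,0,0.002,0,0,0,-1,0,0,0.004,0,0,0,-1,0,0,0.005,0,0,0,-1,0,0,0.005,0,0,0,-1,0,0,0.005,0,0,0,-1,0,0,0.005,0,0,0,-1,0,0,0.005,0,0,0,-1,0,0,0.005,0,0,0,-1]'

```text
time: 19.75
position: [0.4419, 0.0281, 0.0481]
tool_rot: [2.04, 2.389, 0.002]
ft_force: [-3.6, 0.3, 6.3]
grip_width: 0.481
grip_force: 34.8
```

>>> jog_arm --moves '[0,0,0.003,0,0,0,0.2,0,0,0.003,0,0,0,1,0,0,0.003,0,0,0,1,0,0,0.003,0,0,0,1,0,0,-0.05,0,0,0,1,0,0,-0.17,0,0,0,1,0,0,-0.29,0,0,0,1,0,0,-0.33,0,0,-0.12,1]'

```text
time: 20.75
position: [0.4431, 0.0281, 0.1493]
tool_rot: [1.88, 2.513, 0.007]
ft_force: [-0.7, 0.4, 1.0]
grip_width: 0.992
grip_force: 0.0
```

>>> jog_arm --moves '[0,0,0,0,0,-0.17,1,0,0,0,0,0,-0.34,1,0,0,0,0,0,-0.51,1,0,0,0,0,0,-0.68,1,0,0,0,0,0,-0.85,1,0,0,0,0,0,-1,1,0,0,0,0,0,-1,1,0,0,0,0,0,-1,1]'

```text
time: 21.75
position: [0.4416, 0.028, 0.1463]
tool_rot: [0.381, 3.118, 0.001]
ft_force: [-0.1, 1.0, -0.2]
grip_width: 1.003
grip_force: 0.0
```

```bash
python3 - <<'E'
from h import *
print(ctrl.get_state()["joint_positions"])
i=cam("top"); p=cv2.cvtColor(i["pixels"],cv2.COLOR_RGB2HSV); 
jog(target=[.4419,.0281,.046],yaw=np.radians(99))
E
```

```text
[-0.5284491  -0.08671661  0.3895391   2.05204004  0.03546398  1.16915953
  1.17354401]
[-0.0011  0.0007  0.3339]
[ 3.000e-04  5.000e-04 -3.817e-01]
[ 7.0000e-04 -4.0000e-04  2.6183e+00]
```

>>> jog_arm --moves '[0,0,0,0,0,-0.17,1,0,0,0,0,0,-0.34,1,0,0,0.02,0,0,-0.382,1,0,0,0.12,0,0,-0.382,1,0,0,0.22,0,0,-0.382,1,0,0,0.3,0,0,-0.382,1,0,0,0.333,0,0,-0.382,1,0,0,0.333,0,0,-0.382,1]'

```text
time: 22.8
position: [0.4411, 0.0278, 0.0457]
tool_rot: [0.249, -3.131, 0.0]
ft_force: [0.8, 0.5, 0.4]
grip_width: 1.002
grip_force: 0.0
```

>>> jog_arm --moves '[0,0,0,0,0,0,-1,0,0,0,0,0,0,-1,0,0,0,0,0,0,-1,0,0,0,0,0,0,-1,0,0,0,0,0,0,-1,0,0,-0.05,0,0,0,-1,0,0,-0.15,0,0,0,-1,0,0,-0.25,0,0,0,-1]'

```text
time: 23.8
position: [0.4405, 0.0276, 0.1215]
tool_rot: [0.25, -3.13, 0.001]
ft_force: [0.3, -0.5, -4.0]
grip_width: 0.689
grip_force: 34.9
```

```bash
python3 - <<'E'
from h import *
print(ctrl.get_state()["joint_positions"])
f=np.radians(9);x=np.array([np.cos(f),np.sin(f)]); b=np.array([.6,.327])+.09*x; print(b)
jog(target=[*b,.26],yaw=np.radians(99))
E
```

```text
[-0.55023767 -0.06116112  0.41736751  2.08284305  0.02799191  1.11634864
  1.58416355]
[0.68889195 0.3410791 ]
[-0.9825  0.9003 -0.4633]
[-0.0003 -0.0015  0.0021]
[ 2.3000e-03 -5.0000e-04 -2.9979e+00]
```

>>> jog_arm --moves '[0,0,-0.15,0,0,0,-1,0,0.05,-0.32,0,0,0,-1,-0.08,0.16,-0.46,0,0,0,-1,-0.2,0.3,-0.46,0,0,0,-1,-0.33,0.43,-0.46,0,0,0,-1,-0.46,0.56,-0.46,0,0,0,-1,-0.58,0.67,-0.46,0,0,0,-1,-0.7,0.76,-0.46,0,0,0,-1]'

```text
time: 24.8
position: [0.6123, 0.2882, 0.2582]
tool_rot: [0.252, -3.129, 0.001]
ft_force: [1.1, -0.1, -4.2]
grip_width: 0.684
grip_force: 34.9
```

>>> jog_arm --moves '[-0.1,0.05,0,0,0,0,-1,-0.2,0.1,0,0,0,0,-1,-0.26,0.13,0,0,0,0,-1,-0.28,0.14,0,0,0,0,-1,-0.28,0.14,0,0,0,0,-1,-0.28,0.14,0,0,0,0,-1,-0.28,0.14,0,0,0,0,-1,-0.28,0.14,0,0,0,0,-1]'

```text
time: 25.8
position: [0.6885, 0.341, 0.2595]
tool_rot: [-0.25, 3.131, 0.001]
ft_force: [0.6, -0.9, -3.7]
grip_width: 0.687
grip_force: 34.9
```

```bash
python3 - <<'E'
from h import *
s=ctrl.get_state(); print(s["position"],s["joint_positions"],s["grip_force"])
i=cam("wrist"); np.save("w6.npy",i,allow_pickle=True)
c=i["pixels"][20:320,140:500,::-1].astype(float)
c=(255*(c/255)**.5).astype(np.uint8); cv2.imwrite("pics/w6.png",cv2.resize(c,None,fx=2,fy=2,interpolation=cv2.INTER_CUBIC))
E
```

```text
[0.68851393 0.34096322 0.25947304] [-0.65116173  0.58394891  0.27621068  1.03054455 -0.15115111  1.54450057
  1.31513578] 34.91168171167374
```

View pics/w6.png

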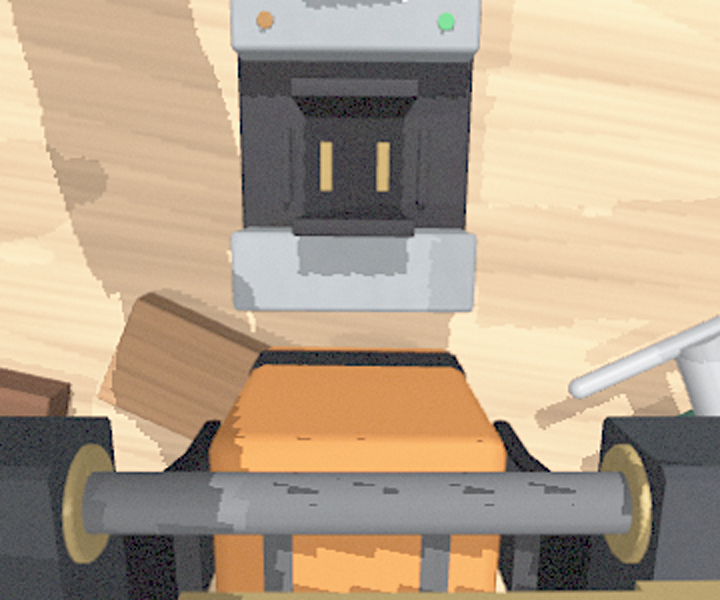

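```bash
python3 - <<'E'
from h import *
i=np.load("w6.npy",allow_pickle=True).item()
g=lambda x,y,z:at(i,(140+x/2,20+y/2),z)
f=np.radians(9);X=np.array([np.cos(f),np.sin(f),0]);Y=np.array([-X[1],X[0],0])
def sh(n,*ps,z):
    q=[g(*p,z) for p in ps]; m=np.mean(q,0); print(n,'x',m@X,'y',m@Y,[(round(a@X,4),round(a@Y,4)) for a in q])
sh('fcheek',(292,80),(418,80),(418,97),(292,97),z=.114)
sh('rcheek',(295,220),(413,220),(413,236),(295,236),z=.114)
sh('contacts',(327,166),(383,166),z=.03)
sh('rails',(291,168),(427,168),z=.036)
sh('deckend',(233,53),(480,52),z=.06)
sh('housing',(232,233),(476,233),(474,310),(233,310),z=.08)
sh('packbottom',(262,350),(450,350),z=.2)
s=ctrl.get_state(); print(s["position"]@X,s["position"]@Y)
E
```

```text
fcheek x 0.6225859622770187 y 0.2287992079087916 [(np.float64(0.6192), np.float64(0.2015)), (np.float64(0.619), np.float64(0.2561)), (np.float64(0.626), np.float64(0.2562)), (np.float64(0.6261), np.float64(0.2014))]
rcheek x 0.6822381388509083 y 0.2284557600704165 [(np.float64(0.6787), np.float64(0.2017)), (np.float64(0.6786), np.float64(0.2552)), (np.float64(0.6858), np.float64(0.2554)), (np.float64(0.6859), np.float64(0.2016))]
contacts x 0.6519275122748899 y 0.2287587754169631 [(np.float64(0.652), np.float64(0.2129)), (np.float64(0.6519), np.float64(0.2446))]
rails x 0.6531962772966138 y 0.23100295956402123 [(np.float64(0.6533), np.float64(0.193)), (np.float64(0.6531), np.float64(0.269))]
deckend x 0.5976018155343076 y 0.22944203968779825 [(np.float64(0.598), np.float64(0.1671)), (np.float64(0.5972), np.float64(0.2918))]
housing x 0.7061108563360796 y 0.22827375331325195 [(np.float64(0.6865), np.float64(0.1666)), (np.float64(0.6863), np.float64(0.2901)), (np.float64(0.7257), np.float64(0.2909)), (np.float64(0.726), np.float64(0.1655))]
packbottom x 0.7189577974112459 y 0.22941965495300393 [(np.float64(0.719), np.float64(0.1972)), (np.float64(0.7189), np.float64(0.2616))]
0.7334345165094628 0.22912872855880145
```

```bash
python3 - <<'E'
from h import *
i=np.load("w6.npy",allow_pickle=True).item()
g=lambda x,y,z:at(i,(140+x/2,20+y/2),z)
f=np.radians(9);X=np.array([np.cos(f),np.sin(f),0]);Y=np.array([-X[1],X[0],0])
print(g(356,350,.2168)@X,g(356,437,.3008)@X, g(262,350,.2168)@Y,g(450,350,.2168)@Y)
t=.6524*X+.2287*Y; print(t)
jog(target=[t[0],t[1],.19],yaw=np.radians(99))
E
```

```text
0.7150040213601567 0.7125315129311063 0.19961324086873575 0.25919736843916097
[0.60859131 0.32794217 0.        ]
[ 0.2702 -0.0009  0.231 ]
[0.0003 0.0004 0.0023]
[-6.0000e-04  4.0000e-04 -2.9977e+00]
```

>>> jog_arm --moves '[0.12,0,0,0,0,0,-1,0.22,-0.001,0.03,0,0,0,-1,0.265,-0.001,0.12,0,0,0,-1,0.273,-0.001,0.22,0,0,0,-1,0.273,-0.001,0.27,0,0,0,-1,0.273,-0.001,0.27,0,0,0,-1,0.273,-0.001,0.27,0,0,0,-1,0.273,-0.001,0.27,0,0,0,-1]'

```text
time: 26.85
position: [0.6089, 0.3281, 0.1794]
tool_rot: [-0.25, 3.129, 0.002]
ft_force: [-0.3, 0.8, -4.3]
grip_width: 0.687
grip_force: 34.9
```

```bash
python3 - <<'E'
from h import *
f=np.radians(9);X=np.array([np.cos(f),np.sin(f),0]);Y=np.array([-X[1],X[0],0])
s=ctrl.get_state(); print(s["position"]@X,s["position"]@Y,s["position"])
t=.6514*X+.2287*Y
jog(target=[t[0],t[1],.0737],yaw=np.radians(99))
E
```

```text
0.6527519402900731 0.2288283853966085 [0.60891883 0.32812403 0.17941111]
[ 0.0054 -0.0007  0.3524]
[0.0008 0.0023 0.002 ]
[-3.600e-03  1.300e-03 -2.998e+00]
```

>>> jog_arm --moves '[0.004,-0.001,0.05,0,0.002,0.002,-1,0.004,-0.001,0.1,0,0.002,0.002,-1,0.004,-0.001,0.14,0,0.002,0.002,-1,0.004,-0.001,0.18,0,0.002,0.002,-1,0.004,-0.001,0.22,0,0.002,0.002,-1,0.004,-0.001,0.26,0,0.002,0.002,-1,0.004,-0.001,0.28,0,0.002,0.002,-1,0.004,-0.001,0.28,0,0.002,0.002,-1]'

```text
time: 27.85
position: [0.6065, 0.3272, 0.0933]
tool_rot: [0.247, -3.129, 0.001]
ft_force: [-0.3, 0.3, -4.6]
grip_width: 0.685
grip_force: 34.9
```

>>> jog_arm --moves '[0,0,0.02,0,0,0,-1,0,0,0.04,0,0,0,-1,0,0,0.055,0,0,0,-1,0,0,0.062,0,0,0,-1,0,0,0.066,0,0,0,-1,0,0,0.066,0,0,0,-1,0,0,0.066,0,0,0,-1,0,0,0.066,0,0,0,-1]'

```text
time: 28.85
position: [0.6069, 0.3274, 0.0743]
tool_rot: [0.247, -3.13, -0.0]
ft_force: [0.7, -0.2, -4.7]
grip_width: 0.686
grip_force: 34.9
```

>>> jog_arm --moves '[0,0,0.002,0,0,0,-1,0,0,0.004,0,0,0,-1,0,0,0.005,0,0,0,-1,0,0,0.006,0,0,0,-1,0,0,0.006,0,0,0,-1,0,0,0.006,0,0,0,-1,0,0,0.006,0,0,0,-1,0,0,0.006,0,0,0,-1]'

```text
time: 29.85
position: [0.6069, 0.3274, 0.0734]
tool_rot: [0.247, -3.13, -0.0]
ft_force: [-5.0, -2.2, 5.4]
grip_width: 0.691
grip_force: 34.9
```

>>> jog_arm --moves '[0,0,0.001,0,0,0,0.5,0,0,0.001,0,0,0,0.9,0,0,0.001,0,0,0,0.9,0,0,0.001,0,0,0,0.9,0,0,-0.06,0,0,0,0.9,0,0,-0.2,0,0,0,0.9,0,0,-0.35,0,0,0,0.9,0,0,-0.45,0,0,0,0.9]'

```text
time: 30.85
position: [0.6081, 0.3278, 0.2117]
tool_rot: [-0.247, 3.13, 0.003]
ft_force: [0.4, 0.9, -0.6]
grip_width: 0.951
grip_force: 0.0
```

>>> jog_arm --moves '[-0.08,0,-0.12,0,0,0,0.9,-0.18,0,-0.15,0,0,0,0.9,-0.25,0,-0.15,0,0,0,0.9,-0.28,0,-0.15,0,0,0,0.9,-0.28,0,-0.15,0,0,0,0.9,-0.28,0,-0.15,0,0,0,0.9,-0.28,0,-0.15,0,0,0,0.9,-0.28,0,-0.15,0,0,0,0.9]'

```text
time: 31.85
position: [0.6897, 0.3407, 0.2525]
tool_rot: [0.247, -3.13, -0.0]
ft_force: [-0.4, 0.7, -0.4]
grip_width: 0.953
grip_force: 0.0
```

```bash
python3 - <<'E'
from h import *
i=cam("wrist"); t=cam("top")
a=cv2.resize(i["pixels"][0:270,180:460,::-1],None,fx=1.5,fy=1.5); b=cv2.resize(t["pixels"][60:260,350:500,::-1],None,fx=2,fy=2)
c=np.zeros((405,720,3),np.uint8); c[:,:420]=a; c[:400,420:]=b; cv2.imwrite("pics/f.png",c)
E
```

```text
(no output)
```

View pics/f.png

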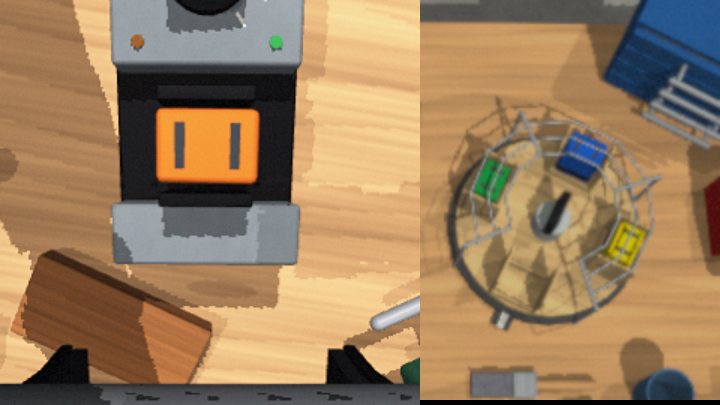

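The last picture shows the orange pack upright between the dock's cheeks at (207,146). The green, blue and yellow packs are still standing in their bays. I'm handing the job in.

```bash
python3 -c "from bench import ctrl; print(ctrl.close_job())"
```

```text
the job is handed in; nothing more can be done
None
```

The job is handed in at about 32 s: the orange pack was re-gripped on the mat and stands upright in the charger's dock, the dial is on the red mark, and the last pictures show the other packs in their bays; no verdict was returned.

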